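# Lock a tray of stones into the rubbing jig past its spring gate

### The job

Lock the slide tray with its two stones into the rubbing jig: with one fingertip hold the long release bar pressed down so that the sprung gate stands well open, and with the other fingertip push the tray by the upright plate at its back along the chute, past the open gate, until it is right home against the end stop. Keep the bar down until the tray is home, then draw the fingers back and let the gate drop fully shut behind the tray. Nothing is gripped or lifted: the tray stays flat on the chute floor with both stones in their pockets, the gate never touches tray or stones on the way in, and the other things on the bench stay where they are.

Things in the scene. Friction and masses are not known exactly. Their poses are not given: they have to be found in the camera images.
- jig: Rubbing jig, fixed to the bench: a straight open-topped chute on a plywood base 10 mm thick. Origin: on the bench top, centre line, in the plane of the gate. +x: along the chute, the way the tray is pushed; +y: its left; z up. Flared infeed end at x -290 mm. Floor 10 mm above the bench, 80 mm wide between aluminium rails 6 mm thick, tops 34 mm above the bench (28 mm past the gate).
- end_stop (a point): Middle of the face of the end stop, a dark wood block across the far end of the chute, at x +102 mm of the jig; its top is 32 mm above the bench.
- shaft (a point): Point half-way along the gate's shaft, which runs along the chute over the right-hand rail (y -44 mm of the jig, axis 51 mm above the bench) in three bearing blocks up to 60 mm high (x -254, -150 and -22 mm).
- rocker (a joint): Gate angle, rad: 0 shut (sprung), 0.75 limit. Gate, shaft and release bar are one rocker. Pressing the bar down anywhere along it opens the gate: 3 N start it, about 7 N hold 0.6; let go, it springs shut. From 0.4 it clears tray and stones; aim at 0.5 to 0.65. Bar top above the bench: 61 mm at 0, 43 at 0.4, 39 at 0.5, 34 at 0.6. The tray cannot push it open.
- bar_top (a point): Top of the release bar, half-way along it (moves with it): a straight round rod in black rubber, 12 mm thick, parallel to the chute on its right, over bare bench. Shut: axis at y -90 mm of the jig, 55 mm above the bench; at 0.6 it is 6 mm nearer the chute. Press and slide a fingertip on it anywhere from x -262 to -46 mm of the jig; bent arms join it to the shaft at x -272 and -38 mm.
- gate_tongue (a point): Middle of the lower edge of the gate's tongue: a steel plate 6 mm thick along the chute, y +14 to +36 mm of the jig, hanging into the chute from an arm that crosses it from the shaft at x 0 (12 mm wide along x). Shut: lower edge 19 mm, arm top 57 mm above the bench; open at 0.6 the arm's end is about 105 mm above the bench.
- tray: Wooden slide tray in the chute, 0.4 kg with its stones. Origin: underside, middle of the 96 x 74 mm body; +x forward, z up. Walls 18 mm high, two pockets, a stone in each, stone tops at most 31 mm above the underside. A flat tail 5 mm thick reaches back to x -114 mm under the gate, the push plate on its end. Home, the origin is at x +54 mm of the jig and the tongue drops 3 mm behind the body.
- push_face (a point): Middle of the rear face of the upright push plate at the tray's back end: 66 mm wide, 8 mm thick, from 14 to 58 mm above the bench; this point is 48 mm above it. A fingertip pushes here from behind along the tray's +x. With the tray home the face is at x -60 mm of the jig, so the fingers need not reach the gate.
- front_edge (a point): Middle of the tray's front edge, 48 mm ahead of its origin. At the start it is 8 to 50 mm short of the gate's plane.
- pocket_front (a point): Centre of the floor of the tray's front pocket (44 mm along x, 58 mm across).
- pocket_rear (a point): Centre of the floor of the tray's rear pocket (36 mm along x, 58 mm across).
- stone_big: Rough grey stone offcut, 40 x 52 x 26 mm, lying loose in the front pocket. Origin: centre of its underside.
- stone_small: Rough grey stone offcut, 32 x 48 x 23 mm, lying loose in the rear pocket. Origin: centre of its underside.
- rub_red: Bystander: red-brown rubbing stone, 45 x 100 x 26 mm, beside the jig's far rail. Origin: centre of the underside, as for all bystanders.
- bit_wide: Bystander: dark diamond core bit standing on its rim, diameter 46 mm, 86 mm high, beyond the jig's far rail.
- bit_slim: Bystander: pale diamond core bit standing on its rim, diameter 33 mm, 92 mm high, beyond the jig's far rail.
- brush: Bystander: bench brush lying down, 106 x 224 x 35 mm, at the front left.
- claw: Bystander: claw chisel, 191 mm long, 21 mm thick, near the front edge.
- wedge: Bystander: wooden wedge, 28 x 89 x 22 mm, at the left.

How it is judged:
On the way, in this order (a step that is already met when the one before it is completed fails the run):
1. the release bar is held down by a fingertip and the gate stands open, with the tray still short of it (value of joint rocker above 0.38 rad and contact force between the fingers and rocker above 0.5 N and x of front_edge in the frame of jig below 0 m), for 0.2 s.
2. the tray has passed the gate and is home against the end stop while a fingertip still holds the gate open (x of tray in the frame of jig above 0.0485 m and value of joint rocker above 0.3 rad and contact force between the fingers and rocker above 0.5 N), for 0.1 s.
At the end, for the whole second after the job is handed in: The tray is home (origin at least 48.5 mm past the gate's plane; against the end stop it is 54 mm), flat on the chute floor and at rest, both stones lie in their pockets (within 18 mm of the pocket's centre, not climbed more than 5 mm), and the gate is shut behind the tray (joint below 0.06) (x of tray in the frame of jig above 0.0485 m and z of tray in the frame of jig below 0.015 m and y of tray in the frame of jig between -0.008 and 0.008 m and value of joint rocker below 0.06 rad and linear speed of tray below 0.01 m/s and horizontal distance between stone_big and pocket_front below 0.018 m and horizontal distance between stone_small and pocket_rear below 0.018 m and z of each of stone_big, stone_small in the frame of tray below 0.01 m); the robot touches nothing.
It fails at once if the gate is let down (joint below 0.3) over the tray before it is home (value of joint rocker below 0.3 rad and x of front_edge in the frame of jig above 0.004 m and x of tray in the frame of jig below 0.046 m).
It fails at once if the gate strikes a stone (over 1 N), or the tray is rammed against the gate (over 4 N) (contact force between rocker and stone_big above 1 N or contact force between rocker and stone_small above 1 N or contact force between rocker and tray above 4 N).
It fails at once if the tray is lifted or tipped (z of tray in the frame of jig above 0.018 m or angle between tray's own z axis and vertical above 0.12 rad).
It fails at once if a stone leaves its pocket or is touched by the fingers (z of any of stone_big, stone_small in the frame of tray above 0.015 m or contact force between the fingers and stone_big above 0.5 N or contact force between the fingers and stone_small above 0.5 N).
It fails at once if a bystander is moved more than 15 mm (distance of any of rub_red, bit_wide, bit_slim, brush, claw, wedge from where it was at the start of the episode above 0.015 m).
It also fails if it takes over 38 s, if anything falls off the work surface, if the arm or the gripper's body presses on something with over 40 N, if the wrist force passes 120 N, or if a joint passes its speed limit or range.

### The arm

A 7-joint arm with a two-finger parallel gripper is mounted at the origin on a cart in front of the work surface, level with it; the furniture and walls round the work are solid. World frame = base frame: x ahead of the robot, y to its left, z up, the work surface at z = 0. Lengths are in m, angles in rad, forces in N, time in s.
With the tool pointing down it reaches from about 0.4 to 0.85 m from the base axis. Payload 6.9 kg.
Tool frame: the origin (TCP) lies where the fingers leave the gripper's body, on its centre line; the fingertips stand 73 mm ahead of it and the grasp point (between the pads) lies 54 mm ahead of it; z points along the fingers, y is the line along which they close (so a half turn about z gives the same grasp; the last joint's range is limited). The gripper opens to 85 mm and grips with 20 to 120 N. Pads are 22 mm wide; open, the fingers measure 114 mm over their backs; the gripper's body (76 mm by 85 mm) begins 54 mm behind the grasp point. The pads swing forward as they close: fully open they stand 13 mm farther back than shut.
Start: joints at [-1.131, 0.507, -0.238, 1.5, 0.126, 1.149, -0.155], TCP at [0.205, 0.59, 0.304] pointing down, gripper open.
Joint ranges: [-3.08, 3.08], [-0.24, 2.05], [-1.43, 1.35], [0, 2.5], [-1.52, 4.66], [0.17, 1.96], [-2.89, 2.89]. Speed limits (rad/s): [2.39, 2.39, 3.14, 3.14, 3.14, 3.14, 3.14].

### API

Orientations are given as a rotation vector (axis times angle).
In Python, from station import env, grab_frame, close_job gives the robot as it stands.
- The arm moves only by the shell command python3 -m crank 'ROWS'. ROWS is JSON, a list of rows, each a list of 5 numbers: the shift along the tool's x, y, z in mm, then the turn about the tool's z in rad, then the finger opening in mm, from 0 to 85.4. In form: [[tx, ty, tz, twist, hand], ...]. A call has 1 to 8 rows; each row is the pose to reach, as a shift and turn from the pose commanded when the call began, along the tool's axes at that moment; what a row does not reach only later rows make up. A row lasts 1/12 s, in which the tool goes at most 41.7 mm and 7.16 degrees, less where a joint would pass 70% of its speed; a pose out of reach is approached as far as the arm can. A call with a gripper value outside its range is refused whole. The fingers move at their own pace and stop on an object; the grip force is fixed at half the most. Time passes only in rows, so rows that repeat a pose let the fingers close. It gives the time, the measured TCP pose, the force, the opening and the grip force at its end, in the units of the state.
- env.get_state(): the state, without advancing time (a new reading comes with each control period).
- grab_frame(name): name is "scene" or "top" or "wrist"; returns a dict with "image" (420x560x3 uint8, red, green, blue), "z_map" (420x560 float32, m along the optical axis (not along the pixel's ray), 0 where there is no reading), "fx", "fy", "cx", "cy" (pixels), "R" (3x3) and "t" (3): a world point X has camera coordinates R X + t; the wrist camera has in their place "T_tool_cam" (4x4, takes a point from camera to tool coordinates, whose origin is the TCP and whose axes are the flange's). Camera axes: x right, y down, z forward; pixel columns grow to the right and rows downward; lengths in m; the calibration is good to about 2 mm. A picture is of the moment at which its call begins: read the wrist's pose just before it.
- close_job(): hands the job in; it is judged then, once.
The state is a dict: "time_s": time; "q": joint angles; "dq": joint speeds; "joint_efforts": joint torques, N m; "tcp_pos": TCP position; "ee_rot": TCP orientation; "force": force on the tool from outside, world axes, zero at the start; "wrist_torque": the same for the moment, N m; "grip_width": opening from 0.0 (shut) to 1.0 (fully open); "gripper_force": force on a finger pad.
Only numpy, scipy, OpenCV 4.12 (cv2) and the standard library are available. Lean on these libraries where they do the work, as an engineer would, in place of code of your own. Each camera call takes 0.05 s, during which the arm holds its last target. There are 200 camera calls.

## Working session

There is one attempt and no reset: what is moved stays moved. The work goes in short steps, Python scripts to look and compute and a shell command to move; the robot and the scene stay as the last step left them, time stands still between calls to the robot, and variables do not carry over. Pictures are saved under pics/ and viewed, at most 10 in all, crops included, and the job is handed in when it is done.

```bash
mkdir -p pics; ls; python3 - <<'E'
from station import env, grab_frame
import cv2, numpy as np
print(env.get_state())
for n in ("scene","top"):
    f=grab_frame(n); cv2.imwrite(f"pics/{n}0.png",f["image"][:,:,::-1])
    np.savez(f"{n}0.npz",**f); print(n,f["fx"],f["fy"],f["cx"],f["cy"],f["R"],f["t"],(f["z_map"]>0).mean())
E
```

```text
pics
{'time_s': 0.0, 'q': array([-1.13149831,  0.50835106, -0.23752827,  1.50114882,  0.1256451 ,
        1.14888236, -0.15477933]), 'dq': array([-4.66921762e-04,  1.80244985e-03, -6.89395655e-05,  8.51980084e-04,
        3.86921625e-04,  9.95058896e-04, -1.26311360e-03]), 'joint_efforts': array([-1.24508413e-03, -6.20587277e+01, -2.18679093e+00, -2.49667633e+01,
        1.28193517e-02,  1.17663768e-02, -1.87095856e-05]), 'tcp_pos': array([0.20470343, 0.59012741, 0.30301593]), 'ee_rot': array([-5.21813032e-01, -3.09762780e+00,  2.79391346e-03]), 'force': array([-0.10194616,  1.68244102, -0.75548764]), 'wrist_torque': array([-0.02976149, -0.02330023,  0.0901577 ]), 'gripper_force': 0.0, 'grip_width': 1.0014412533599613}
scene 499.78172406662355 499.78172406662355 277.8787749238069 218.19774895514783 [[ 0.67530031 -0.73749612  0.00830447]
 [-0.32727451 -0.30972664 -0.89272661]
 [ 0.66095453  0.60014072 -0.45052217]] [-0.25572493  0.25738248  0.90608476] 0.9691241496598639
top 433.34529216569825 433.34529216569825 280.64902556481053 208.04401618827842 [[ 0.02748356 -0.99917451 -0.02991583]
 [-0.99543449 -0.02461965 -0.09221742]
 [ 0.09140478  0.03231371 -0.9952894 ]] [0.10592946 0.52007368 1.07113548] 0.9959863945578231
```

View pics/scene0.png

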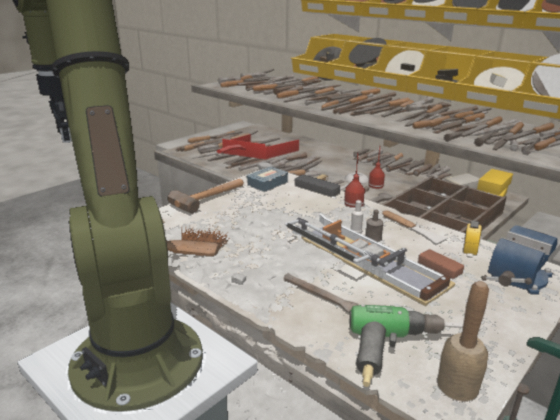

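View pics/top0.png

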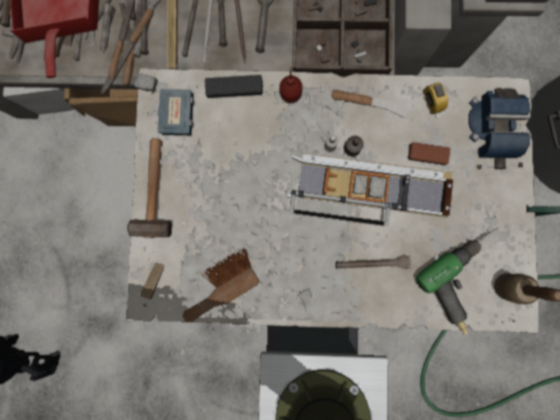

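The jig lies in the top view at about (295..450, 155..215), with its +x to the right and slightly down. The bar is black at (300..385, 210..222). The gate is near (400, 190) and the orange tray at (325..390, 170..200). I'll enlarge this area.

```bash
python3 - <<'E'
import cv2, numpy as np
f=np.load("top0.npz"); im=f["image"][140:235,285:465,::-1]
cv2.imwrite("pics/topcrop.png",cv2.resize(im,None,fx=4.4,fy=4.4,interpolation=cv2.INTER_CUBIC))
f=np.load("scene0.npz"); im=f["image"][200:310,275:475,::-1]
cv2.imwrite("pics/scenecrop.png",cv2.resize(im,None,fx=4,fy=4,interpolation=cv2.INTER_CUBIC))
E
```

```text
(no output)
```

View pics/topcrop.png

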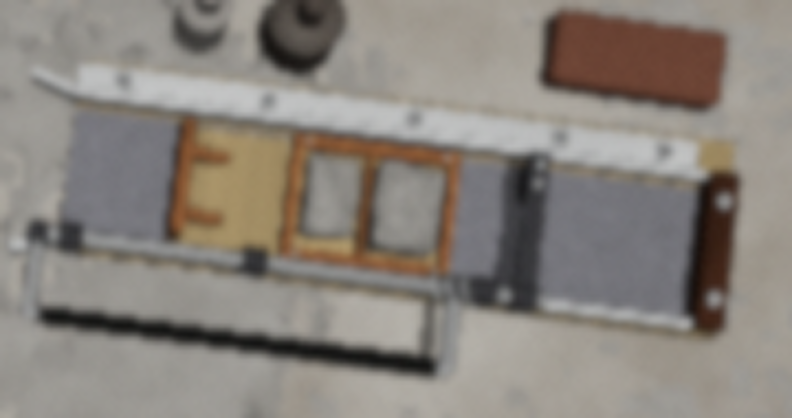

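View pics/scenecrop.png

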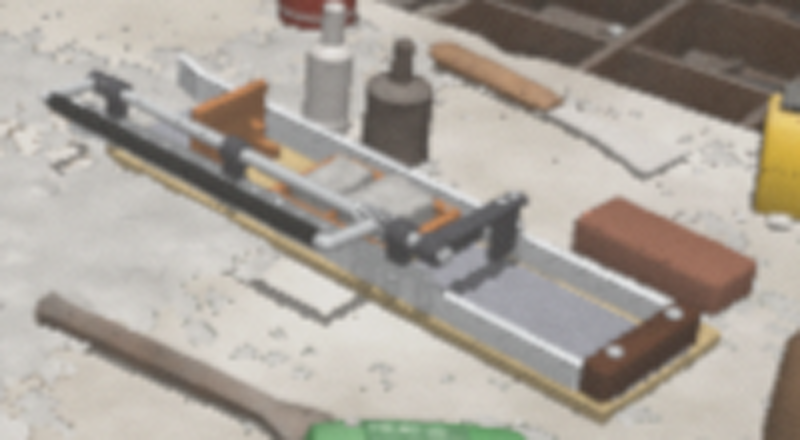

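The enlarged top crop (scale 4.4, offset (285,140)) shows the black bar running from (40,316) to (435,366). The push plate top is at (182,178), the front rim of the tray at (450,215), the gate arm at (528,230) and the end stop at (715,250).

```bash
cat > h.py <<'E'
import numpy as np, cv2
def ray(f,uv,z):
    uv=np.atleast_2d(uv).astype(float)
    d=np.c_[(uv[:,0]-f["cx"])/f["fx"],(uv[:,1]-f["cy"])/f["fy"],np.ones(len(uv))]@f["R"]
    C=-f["R"].T@f["t"]
    return C+d*((z-C[2])/d[:,2])[:,None]
def c2p(p): return np.array(p,float)/4.4+[285-.4,140-.4]
def cloud(f):
    v,u=np.indices(f["z_map"].shape); z=f["z_map"]
    c=np.stack([(u-f["cx"])/f["fx"]*z,(v-f["cy"])/f["fy"]*z,z],-1)
    return (c-f["t"])@f["R"]
E
python3 - <<'E'
from h import *
f=dict(np.load("top0.npz")); im=f["image"].astype(int); P=cloud(f)
print("bench z",np.median(P[225:240,300:400,2]))
v,u=np.indices(im.shape[:2])
def box(a,b): # crop coords
    a,b=c2p(a),c2p(b); return (u>=a[0])&(u<=b[0])&(v>=a[1])&(v<=b[1])
bar=(im.max(-1)<50)&box((38,300),(440,385))
uv=np.argwhere(bar)[:,::-1]; W=ray(f,uv,.055)[:,:2]
vx,vy,x0,y0=cv2.fitLine(W.astype(np.float32),cv2.DIST_HUBER,0,.001,.001).ravel()
ex=np.array([vx,vy]); ex*=-np.sign(ex[1]); ey=np.array([-ex[1],ex[0]])
s=(W-[x0,y0])@ex; print("bar n",len(uv),"dir",ex,"yaw",np.arctan2(ex[1],ex[0]),"len",np.ptp(s),"ends",W[s.argmin()],W[s.argmax()], "width sd",((W-[x0,y0])@ey).std())
print("bar depth z",np.median(P[bar][:,2]),"lat depth",np.median((P[bar][:,:2]-[x0,y0])@ey))
# origin guess lateral: bar axis y=-.09
o=np.array([x0,y0])+.09*ey
# stop
r,g,b=im[...,0],im[...,1],im[...,2]
st=(r<100)&(r>g+20)&box((690,165),(745,335)); W2=ray(f,np.argwhere(st)[:,::-1],.032)[:,:2]
a=(W2-o)@ex; l=(W2-o)@ey; print("stop n",st.sum(),"s",np.percentile(a,[2,50,98]),"lat",l.min(),l.max(),np.median(P[st][:,2]))
so=(W2@ex*0+a); face=np.percentile(a,2)
for nm,p,z in [("face top",(702,178),.032),("face bot",(690,325),.032),("bar l",(40,316),.055),("bar r",(435,366),.055),("plate rear top L",(182,117),.058),("plate rear top R",(172,238),.058),("gate arm L l",(533,155),.057),("gate arm L r",(549,157),.057),("arm R l",(505,300),.057),("arm R r",(538,305),.057),("rim front L",(461,155),.028),("rim front R",(447,273),.028),("rim rear L",(297,133),.028),("rim rear R",(282,252),.028),("rail end far L",(698,146),.028),("stop back L",(738,178),.032),("stop back R",(722,330),.032)]:
    w=ray(f,c2p(p),z)[0,:2]; q=np.round(c2p(p)).astype(int); print(nm,w.round(4),((w-o)@ex).round(4),((w-o)@ey).round(4),"depth z",P[q[1],q[0],2].round(3))
np.savez("jig0.npz",ex=ex,ey=ey,o=o)
E
```

```text
bench z 0.002008946375673214
bar n 188 dir [-0.10706531 -0.99425197] yaw -1.6780673 len 0.2139862013724697 ends [0.50800873 0.08302826] [ 0.48394115 -0.12960336] width sd 0.0015512051858321944
bar depth z 0.060348783276031825 lat depth -0.0004923905247473889
stop n 112 s [0.25236194 0.25788052 0.26369676] lat -0.04541656302856843 0.040823954267257816 0.03153103251551608
face top [ 0.597 -0.288] 0.2454 0.0388 depth z 0.025
face bot [ 0.5129 -0.2808] 0.2472 -0.0456 depth z 0.029
bar l [0.5069 0.0862] -0.1171 -0.0908 depth z 0.059
bar r [ 0.4846 -0.1331] 0.1034 -0.0896 depth z 0.063
plate rear top L [0.6207 0.0093] -0.0528 0.0306 depth z 0.022
plate rear top R [0.5522 0.0137] -0.0498 -0.0381 depth z 0.027
gate arm L l [ 0.6037 -0.1863] 0.1436 0.0346 depth z 0.057
gate arm L r [ 0.6028 -0.1952] 0.1525 0.0346 depth z 0.055
arm R l [ 0.5221 -0.171 ] 0.1371 -0.0482 depth z 0.055
arm R r [ 0.5197 -0.1892] 0.1554 -0.0486 depth z 0.056
rim front L [ 0.6079 -0.1528] 0.1097 0.0352 depth z 0.03
rim front R [ 0.5396 -0.1452] 0.1095 -0.0336 depth z 0.027
rim rear L [ 0.6186 -0.059 ] 0.0153 0.0358 depth z 0.009
rim rear R [ 0.5494 -0.0513] 0.0151 -0.0338 depth z 0.03
rail end far L [ 0.6161 -0.2873] 0.2426 0.0577 depth z 0.012
stop back L [ 0.5975 -0.3083] 0.2655 0.0414 depth z 0.032
stop back R [ 0.5105 -0.2986] 0.2652 -0.046 depth z 0.003
```

```bash
cat > rel.py <<'E'
import sys
from h import *
from scipy.spatial.transform import Rotation as Ro
from station import env
j=np.load("jig0.npz"); ex,ey=j["ex"],j["ey"]; O=j["o"]+.1465*ex-.0005*ey
J=np.eye(3); J[:2,0]=ex; J[:2,1]=ey; s=env.get_state()
R=Ro.from_rotvec(s["ee_rot"]).as_matrix(); p=s["tcp_pos"]; pj=J.T@(p-np.r_[O,0])
ty=J.T@R[:,1]; print("t",round(s["time_s"],2),"tcp jig mm",(pj*1e3).round(1),"tool axes in jig x",(J.T@R[:,0]).round(3),"z",(J.T@R[:,2]).round(3),"F jig",(J.T@s["force"]).round(2),"M",(J.T@s["wrist_torque"]).round(2),"w",round(s["grip_width"],3),"q",s["q"].round(2))
tw=np.arctan2(*(J.T@R).T[1][[0,1]]) # tool y -> +y jig
print("twist to align",round(float(-np.arctan2(-ty[0],ty[1])*-1),3))
if len(sys.argv)>3:
    t=np.array(sys.argv[1:4],float)/1e3; print("shift mm",(R.T@J@(t-pj)*1e3).round(1), "world target",(J@t+np.r_[O,0]).round(3))
E
python3 rel.py -222 -44 250; ls
```

```text
t 0.1 tcp jig mm [-732.3 -444.7  303.1] tool axes in jig x [-0.225 -0.974 -0.   ] z [ 0.002 -0.    -1.   ] F jig [-0.38 -0.62  0.17] M [-0.05 -0.01 -0.03] w 1.002 q [-1.13  0.51 -0.24  1.5   0.13  1.15 -0.15]
twist to align 1.344
shift mm [-505.1 -407.2   53.8] world target [0.549 0.04  0.25 ]
h.py
jig0.npz
pics
rel.py
scene0.npz
top0.npz
```

```bash
python3 -m crank '[[-60,-50,10,0.12,73],[-90,-72,10,0.24,73],[-120,-96,10,0.36,73],[-150,-120,10,0.48,73],[-180,-145,10,0.6,73],[-210,-169,10,0.72,73],[-240,-193,10,0.84,73],[-270,-217,10,0.94,73]]'; python3 rel.py -222 -44 200
```

```text
time_s: 0.77
tcp_pos: [0.3821, 0.3065, 0.2938]
ee_rot: [-1.876, -2.52, 0.0]
force: [0.5, 0.4, -1.3]
grip_width: 0.855
gripper_force: 0.0
t 0.77 tcp jig mm [-469.2 -238.   293.8] tool axes in jig x [-0.922 -0.388  0.   ] z [ 0. -0. -1.] F jig [-0.41  0.49 -1.27] M [ 0.03  0.03 -0.  ] w 0.855 q [-0.76  0.31  0.05  1.86 -0.02  0.97 -0.41]
twist to align 0.398
shift mm [-303.1   83.    93.8] world target [0.549 0.04  0.2  ]
```

```bash
python3 -m crank '[[-38,10,12,0.1,73],[-76,20,24,0.2,73],[-114,31,36,0.3,73],[-152,42,48,0.4,73],[-190,52,60,0.4,73],[-228,62,72,0.4,73],[-266,73,84,0.4,73],[-300,83,94,0.4,73]]'; python3 -m crank '[[0,0,0,0,73],[0,0,0,0,73]]' >/dev/null; python3 rel.py -222 -44 150; python3 - <<'E'
from station import grab_frame
import cv2
f=grab_frame("wrist"); cv2.imwrite("pics/wrist1.png",f["image"][:,:,::-1])
import numpy as np
np.savez("w1.npz",**f); print(f["T_tool_cam"].round(3),f["fx"],f["cx"],f["cy"])
E
```

```text
time_s: 1.43
tcp_pos: [0.5494, 0.0435, 0.1988]
ee_rot: [-2.333, -2.103, 0.002]
force: [-0.4, 0.3, 0.7]
grip_width: 0.852
gripper_force: 0.0
t 1.6 tcp jig mm [-225.3  -43.9  198.8] tool axes in jig x [-1.     0.001 -0.001] z [ 0.001 -0.002 -1.   ] F jig [-0.89 -0.62  0.1 ] M [-0.02 -0.01 -0.03] w 0.854 q [-0.25  0.51  0.18  1.84 -0.12  0.8  -0.11]
twist to align -0.001
shift mm [-3.2 -0.  48.8] world target [0.549 0.04  0.15 ]
[[ 0.    -0.965 -0.264  0.068]
 [ 1.     0.     0.    -0.   ]
 [-0.    -0.264  0.965 -0.07 ]
 [ 0.     0.     0.     1.   ]] 312.8349454889015 280.93334555307416 216.88013348974434
```

View pics/wrist1.png

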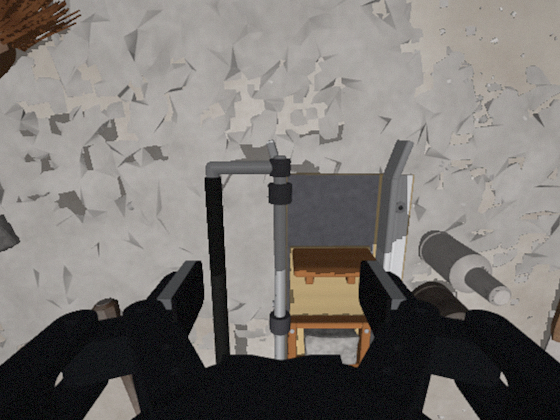

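The wrist picture shows the left finger over the bar at u≈215, which works out to jig y ≈ -90, so the bar position is confirmed. The right finger is behind the push plate, whose rear face is at v 248–275. Next I'll lower.

```bash
python3 -m crank '[[0,0,20,0,73],[0,0,40,0,73],[0,0,55,0,73],[0,0,60,0,73],[0,0,63,0,73],[0,0,66,0,73],[0,0,66,0,73]]'; python3 rel.py
python3 -m crank '[[0,0,2,0,73],[0,0,4,0,73],[0,0,6,0,73],[0,0,8,0,73],[0,0,8,0,73],[0,0,8,0,73]]'; python3 rel.py
```

```text
time_s: 2.23
tcp_pos: [0.5488, 0.0465, 0.1343]
ee_rot: [2.332, 2.105, 0.001]
force: [0.6, 0.4, -0.1]
grip_width: 0.855
gripper_force: 0.0
t 2.23 tcp jig mm [-228.6  -44.4  134.3] tool axes in jig x [-1.    -0.005  0.   ] z [-0.     0.001 -1.   ] F jig [-0.46  0.6  -0.08] M [ 0.02 -0.02 -0.01] w 0.855 q [-0.23  0.59  0.16  1.91 -0.15  0.65 -0.09]
twist to align 0.005
time_s: 2.73
tcp_pos: [0.5487, 0.0458, 0.1258]
ee_rot: [-2.333, -2.104, 0.0]
force: [0.4, 0.8, -0.4]
grip_width: 0.856
gripper_force: 0.0
t 2.73 tcp jig mm [-227.9  -44.4  125.8] tool axes in jig x [-1.    -0.004 -0.   ] z [ 0. -0. -1.] F jig [-0.84  0.29 -0.38] M [0.   0.04 0.01] w 0.856 q [-0.23  0.61  0.15  1.92 -0.15  0.63 -0.08]
twist to align 0.004
```

```bash
python3 -m crank '[[0,0,2,0,73],[0,0,4,0,73],[0,0,6,0,73],[0,0,8,0,73],[0,0,8,0,73]]'; python3 rel.py
python3 -m crank '[[0,0,2,0,73],[0,0,4,0,73],[0,0,6,0,73],[0,0,8,0,73],[0,0,8,0,73]]'; python3 rel.py
```

```text
time_s: 3.15
tcp_pos: [0.5491, 0.0458, 0.1177]
ee_rot: [2.333, 2.104, 0.001]
force: [1.5, -0.1, 2.8]
grip_width: 0.856
gripper_force: 1.6
t 3.15 tcp jig mm [-227.9  -44.1  117.7] tool axes in jig x [-1.    -0.004  0.   ] z [-0.     0.001 -1.   ] F jig [-0.07  1.49  2.78] M [ 0.16 -0.03 -0.02] w 0.856 q [-0.23  0.62  0.15  1.92 -0.15  0.61 -0.08]
twist to align 0.004
time_s: 3.57
tcp_pos: [0.5495, 0.0458, 0.1098]
ee_rot: [2.332, 2.103, 0.002]
force: [4.0, -0.2, 4.6]
grip_width: 0.853
gripper_force: 3.0
t 3.57 tcp jig mm [-227.9  -43.6  109.8] tool axes in jig x [-1.    -0.004  0.   ] z [-0.     0.002 -1.   ] F jig [-0.18  3.96  4.58] M [ 0.61 -0.    0.04] w 0.853 q [-0.22  0.63  0.15  1.93 -0.15  0.59 -0.08]
twist to align 0.004
```

```bash
python3 - <<'E'
from station import grab_frame
import cv2
f=grab_frame("wrist"); a=f["image"][150:400,80:480,::-1]
g=grab_frame("scene")["image"][150:330,240:470,::-1]
a=cv2.resize(a,(480,300)); g=cv2.resize(g,(480,376),interpolation=cv2.INTER_CUBIC)[:300]
cv2.imwrite("pics/c2.png",cv2.vconcat([cv2.convertScaleAbs(a,alpha=1.8),g]))
E
python3 rel.py
```

```text
t 3.67 tcp jig mm [-227.9  -43.7  110.1] tool axes in jig x [-1.    -0.004  0.   ] z [-0.     0.002 -1.   ] F jig [-0.83  4.01  4.99] M [ 0.74 -0.03 -0.  ] w 0.857 q [-0.22  0.63  0.15  1.93 -0.15  0.59 -0.08]
twist to align 0.004
```

View pics/c2.png

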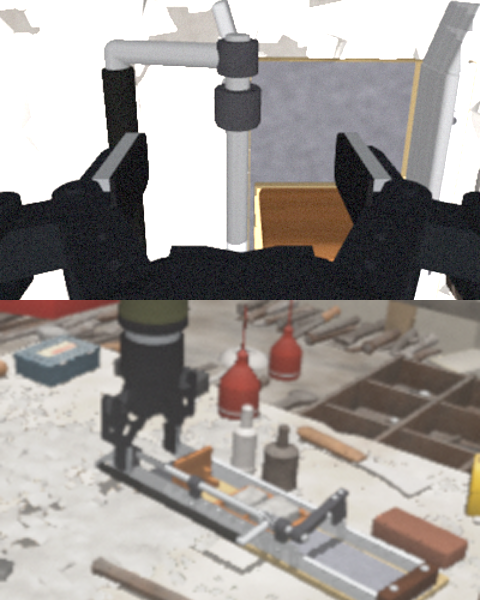

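The wrist view (upper part) shows the left fingertip (u≈130–147 in the crop) sitting on the inner flank of the bar (u≈105–137). In the scene view, the gate is only slightly open. I'll lift, open the hand a little and press again.

```bash
python3 -m crank '[[0,0,-8,0,73],[0,0,-14,0,78],[0,0,-14,0,78],[0,0,-14,0,78],[0,0,-10,0,78],[0,0,-6,0,78],[0,0,-3,0,78],[0,0,0,0,78]]'; python3 -m crank '[[0,0,0,0,78],[0,0,2,0,78],[0,0,4,0,78],[0,0,6,0,78],[0,0,6,0,78]]';  python3 rel.py
python3 - <<'E'
from station import grab_frame
from h import *
for n in ("scene","top"):
    f=grab_frame(n); np.savez(n+"3.npz",**f)
j=np.load("jig0.npz"); O=j["o"]+.1465*j["ex"]
for n in ("scene","top"):
    f=dict(np.load(n+"3.npz")); P=cloud(f); q=np.stack([(P[...,:2]-O)@j["ex"],(P[...,:2]-O)@j["ey"],P[...,2]],-1)[f["z_map"]>0]
    m=(abs(q[:,0])<.008)&(q[:,1]>-.06)&(q[:,1]<.06)&(q[:,2]>.045)&(q[:,2]<.14)
    b=(q[:,0]>-.15)&(q[:,0]<-.06)&(q[:,1]<-.075)&(q[:,1]>-.1)&(q[:,2]>.025)&(q[:,2]<.07)
    print(n,"arm n",m.sum(),"max z",np.percentile(q[m,2],[50,95,100]).round(4) if m.any() else 0,"bar n",b.sum(),np.percentile(q[b,2],[50,90]).round(4),np.median(q[b,1]))
E
```

```text
time_s: 4.33
tcp_pos: [0.5477, 0.0459, 0.109]
ee_rot: [-2.331, -2.103, 0.003]
force: [-2.5, 0.0, 3.6]
grip_width: 0.911
gripper_force: 2.2
time_s: 4.75
tcp_pos: [0.5491, 0.0457, 0.1037]
ee_rot: [2.333, 2.104, 0.001]
force: [-1.3, -0.2, 3.9]
grip_width: 0.916
gripper_force: 2.3
t 4.75 tcp jig mm [-227.8  -44.1  103.7] tool axes in jig x [-1.    -0.004 -0.   ] z [ 0.     0.001 -1.   ] F jig [ 0.36 -1.28  3.87] M [-0.59 -0.01 -0.02] w 0.916 q [-0.22  0.64  0.14  1.93 -0.16  0.58 -0.08]
twist to align 0.004
scene arm n 221 max z [0.0641 0.0866 0.0893] bar n 158 [0.0379 0.0409] -0.09328977108493779
top arm n 223 max z [0.0689 0.0879 0.0927] bar n 81 [0.0401 0.0427] -0.08922766435543808
```

```bash
python3 -m crank '[[0,0,2,0,78],[0,0,4,0,78],[0,0,6,0,78],[0,0,6,0,78],[0,0,6,0,78]]';  python3 rel.py
cat > g.py <<'E'
from station import grab_frame
from h import *
j=np.load("jig0.npz"); O=j["o"]+.1465*j["ex"]
for n in ("scene","top"):
    f=grab_frame(n); np.savez(n+"L.npz",**f)
    P=cloud(f); Q=np.stack([(P[...,:2]-O)@j["ex"],(P[...,:2]-O)@j["ey"],P[...,2]],-1); q=Q[f["z_map"]>0]
    m=(abs(q[:,0])<.008)&(q[:,1]>-.06)&(q[:,1]<.06)&(q[:,2]>.045)&(q[:,2]<.14)
    b=(q[:,0]>-.15)&(q[:,0]<-.06)&(q[:,1]<-.075)&(q[:,1]>-.1)&(q[:,2]>.025)&(q[:,2]<.07)
    im=f["image"].astype(int); o=(im[...,0]>110)&(im[...,0]-im[...,2]>60)&(abs(Q[...,1])<.034)&(Q[...,2]>.02)&(Q[...,2]<.07)&(Q[...,0]>-.24)&(Q[...,0]<.1)
    print(n,"arm",m.sum(),np.percentile(q[m,2],[50,95,100]).round(4),"bar",b.sum(),np.percentile(q[b,2],[50,90]).round(4) if b.any() else 0,"orange x",np.percentile(Q[o][:,0],[1,5,95,99]).round(4),o.sum())
E
python3 g.py
```

```text
time_s: 5.27
tcp_pos: [0.5503, 0.0456, 0.0986]
ee_rot: [2.331, 2.102, 0.004]
force: [0.7, -1.3, 6.3]
grip_width: 0.911
gripper_force: 3.2
t 5.27 tcp jig mm [-227.9  -42.9   98.6] tool axes in jig x [-1.    -0.004  0.   ] z [-0.     0.004 -1.   ] F jig [1.19 0.87 6.33] M [-0.08 -0.1   0.01] w 0.911 q [-0.22  0.65  0.14  1.93 -0.16  0.57 -0.07]
twist to align 0.004
scene arm 234 [0.0698 0.0945 0.0989] bar 157 [0.0327 0.0355] orange x [-0.1934 -0.1917 -0.0451 -0.036 ] 111
top arm 224 [0.0752 0.0967 0.0996] bar 81 [0.0347 0.0375] orange x [-0.1327 -0.1318 -0.0389 -0.038 ] 244
```

```bash
python3 -m crank '[[-3,0,0,0,78],[-7,0,0,0,78],[-11,0,0,0,78],[-15,0,0,0,78],[-19,0,0,0,78],[-23,0,0,0,78],[-27,0,0,0,78],[-31,0,0,0,78]]';  python3 rel.py; python3 g.py
```

```text
time_s: 6.03
tcp_pos: [0.547, 0.0168, 0.0986]
ee_rot: [2.331, 2.105, 0.006]
force: [1.1, 6.8, 5.9]
grip_width: 0.912
gripper_force: 4.1
t 6.03 tcp jig mm [-198.8  -43.1   98.6] tool axes in jig x [-1.    -0.006  0.003] z [-0.003  0.003 -1.   ] F jig [-6.83  0.35  5.86] M [-0.24  1.21 -0.1 ] w 0.912 q [-0.16  0.64  0.13  1.95 -0.15  0.56 -0.03]
twist to align 0.006
scene arm 224 [0.07   0.0938 0.0988] bar 157 [0.033  0.0356] orange x [-0.1836 -0.1829 -0.0772 -0.0752] 43
top arm 221 [0.0753 0.097  0.1017] bar 0 0 orange x [-0.0875 -0.0828 -0.0299 -0.0291] 133
```

```bash
python3 -m crank '[[-4,0,0,0,78],[-8,0,0,0,78],[-12,0,0,0,78],[-16,0,0,0,78],[-20,0,0,0,78],[-24,0,0,0,78],[-24,0,0,0,78]]';  python3 rel.py; python3 g.py
```

```text
time_s: 6.72
tcp_pos: [0.5444, -0.0081, 0.0986]
ee_rot: [2.332, 2.104, 0.005]
force: [-0.3, 2.4, 7.1]
grip_width: 0.912
gripper_force: 3.2
t 6.72 tcp jig mm [-173.8  -43.    98.6] tool axes in jig x [-1.    -0.005  0.002] z [-0.002  0.003 -1.   ] F jig [-2.32 -0.59  7.11] M [-0.25  0.54 -0.12] w 0.912 q [-0.11  0.64  0.13  1.95 -0.15  0.55  0.01]
twist to align 0.005
scene arm 223 [0.0707 0.0948 0.0992] bar 157 [0.033  0.0355] orange x [-1.587e-01 -1.578e-01 -1.300e-03  1.000e-04] 77
top arm 224 [0.0735 0.0969 0.1003] bar 0 0 orange x [-0.0497 -0.045  -0.0063 -0.006 ] 80
```

```bash
python3 -m crank '[[-4,0,0,0,78],[-8,0,0,0,78],[-12,0,0,0,78],[-16,0,0,0,78],[-20,0,0,0,78],[-24,0,0,0,78],[-28,0,0,0,78],[-32,0,0,0,78]]';  python3 rel.py; python3 -m crank '[[-4,0,0,0,78],[-8,0,0,0,78],[-12,0,0,0,78],[-16,0,0,0,78],[-20,0,0,0,78],[-24,0,0,0,78],[-28,0,0,0,78],[-32,0,0,0,78]]';  python3 rel.py; python3 g.py
```

```text
time_s: 7.48
tcp_pos: [0.5413, -0.0389, 0.0986]
ee_rot: [2.331, 2.106, 0.006]
force: [0.3, 5.6, 6.4]
grip_width: 0.913
gripper_force: 4.2
t 7.48 tcp jig mm [-142.9  -42.8   98.6] tool axes in jig x [-1.    -0.006  0.002] z [-0.002  0.003 -1.   ] F jig [-5.57 -0.26  6.38] M [-0.26  1.21 -0.08] w 0.913 q [-0.05  0.64  0.12  1.96 -0.14  0.55  0.06]
twist to align 0.006
time_s: 8.15
tcp_pos: [0.5379, -0.0708, 0.0986]
ee_rot: [2.331, 2.106, 0.006]
force: [1.4, 6.4, 7.6]
grip_width: 0.911
gripper_force: 4.3
t 8.15 tcp jig mm [-110.8  -42.7   98.6] tool axes in jig x [-1.    -0.006  0.002] z [-0.002  0.003 -1.   ] F jig [-6.47  0.76  7.57] M [-0.28  1.28 -0.1 ] w 0.911 q [ 0.01  0.64  0.11  1.96 -0.13  0.55  0.12]
twist to align 0.006
scene arm 224 [0.0705 0.0938 0.0982] bar 260 [0.0352 0.0631] orange x [-0.0957 -0.0943  0.0618  0.0623] 138Traceback (most recent call last):
  File "g.py", line 10, in <module>
    print(n,"arm",m.sum(),np.percentile(q[m,2],[50,95,100]).round(4),"bar",b.sum(),np.percentile(q[b,2],[50,90]).round(4) if b.any() else 0,"orange x",np.percentile(Q[o][:,0],[1,5,95,99]).round(4),o.sum())
                          ~~~~~~~~~~~~~^^^^^^^^^^^^^^^^^^^^
    return _quantile_unchecked(
        a, q, axis, out, overwrite_input, method, keepdims, weights)
    return _ureduce(a,
                    func=_quantile_ureduce_func,
    ...<5 lines>...
                    overwrite_input=overwrite_input,
                    method=method)
    r = func(a, **kwargs)
    result = _quantile(arr,
                       quantiles=q,
    ...<2 lines>...
                       out=out,
                       weights=wgt)
    slices_having_nans = np.isnan(arr[-1, ...])
                                  ~~~^^^^^^^^^
IndexError: index -1 is out of bounds for axis 0 with size 0
```

```bash
python3 -m crank '[[-4,0,0,0,78],[-8,0,0,0,78],[-12,0,0,0,78],[-16,0,0,0,78],[-20,0,0,0,78],[-24,0,0,0,78],[-28,0,0,0,78],[-30,0,0,0,78]]';  python3 rel.py; python3 -m crank '[[-2,0,0,0,78],[-4,0,0,0,78],[-6,0,0,0,78],[-7,0,0,0,78]]';  python3 rel.py
```

```text
time_s: 8.92
tcp_pos: [0.5348, -0.1011, 0.0986]
ee_rot: [2.331, 2.105, 0.005]
force: [0.5, 5.5, 7.9]
grip_width: 0.914
gripper_force: 4.3
t 8.92 tcp jig mm [-80.3 -42.6  98.6] tool axes in jig x [-1.    -0.005  0.002] z [-0.002  0.003 -1.   ] F jig [-5.52 -0.11  7.86] M [-0.27  1.31 -0.05] w 0.914 q [ 0.07  0.64  0.11  1.95 -0.12  0.55  0.16]
twist to align 0.005
time_s: 9.25
tcp_pos: [0.5341, -0.1078, 0.0986]
ee_rot: [2.331, 2.105, 0.005]
force: [0.6, 6.0, 8.1]
grip_width: 0.915
gripper_force: 4.3
t 9.25 tcp jig mm [-73.5 -42.5  98.6] tool axes in jig x [-1.    -0.006  0.002] z [-0.002  0.003 -1.   ] F jig [-6.06 -0.1   8.14] M [-0.25  1.13 -0.  ] w 0.915 q [ 0.09  0.64  0.1   1.95 -0.12  0.55  0.17]
twist to align 0.006
```

```bash
python3 -m crank '[[-1,0,0,0,78],[-2,0,0,0,78],[-3,0,0,0,78],[-3,0,0,0,78]]';  python3 rel.py; python3 -m crank '[[-1,0,0,0,78],[-2,0,0,0,78],[-2,0,0,0,78]]';  python3 rel.py
python3 - <<'E'
from station import grab_frame
import cv2
g=grab_frame("scene")["image"][170:310,250:470,::-1]
cv2.imwrite("pics/c3.png",cv2.resize(g,None,fx=3.6,fy=3.6,interpolation=cv2.INTER_CUBIC))
E
```

```text
time_s: 9.58
tcp_pos: [0.5338, -0.1108, 0.0986]
ee_rot: [2.331, 2.105, 0.005]
force: [0.9, 5.2, 6.9]
grip_width: 0.914
gripper_force: 3.9
t 9.58 tcp jig mm [-70.5 -42.5  98.6] tool axes in jig x [-1.    -0.006  0.002] z [-0.002  0.003 -1.   ] F jig [-5.24  0.35  6.85] M [-0.27  1.02 -0.06] w 0.914 q [ 0.09  0.64  0.1   1.95 -0.12  0.55  0.18]
twist to align 0.006
time_s: 9.83
tcp_pos: [0.5336, -0.1128, 0.0985]
ee_rot: [2.331, 2.105, 0.005]
force: [0.9, 5.7, 7.0]
grip_width: 0.914
gripper_force: 4.1
t 9.83 tcp jig mm [-68.5 -42.5  98.5] tool axes in jig x [-1.    -0.006  0.002] z [-0.002  0.003 -1.   ] F jig [-5.77  0.31  6.99] M [-0.19  1.07 -0.03] w 0.914 q [ 0.1   0.64  0.1   1.95 -0.12  0.56  0.18]
twist to align 0.006
```

View pics/c3.png

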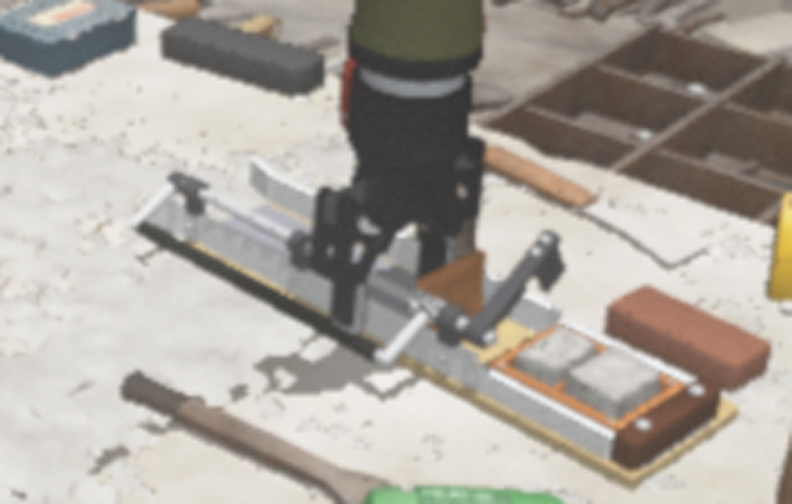

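The tray is nearly against the stop, with its front rim at about (640,420) in the crop. Both stones are seated and the gate is open. I'll creep on until the force rises.

```bash
python3 -m crank '[[-1,0,0,0,78],[-2,0,0,0,78],[-2,0,0,0,78]]';  python3 rel.py | head -1; python3 -m crank '[[-1,0,0,0,78],[-2,0,0,0,78],[-2,0,0,0,78]]';  python3 rel.py|head -1; python3 g.py 2>/dev/null
```

```text
time_s: 10.13
tcp_pos: [0.5334, -0.1148, 0.0985]
ee_rot: [2.331, 2.105, 0.005]
force: [-0.6, 5.0, 6.8]
grip_width: 0.913
gripper_force: 4.1
t 10.13 tcp jig mm [-66.6 -42.5  98.5] tool axes in jig x [-1.    -0.006  0.002] z [-0.002  0.003 -1.   ] F jig [-4.95 -1.19  6.78] M [-0.16  1.08 -0.05] w 0.913 q [ 0.1   0.64  0.1   1.95 -0.12  0.56  0.18]
time_s: 10.38
tcp_pos: [0.5334, -0.1151, 0.0986]
ee_rot: [-2.329, -2.108, -0.007]
force: [0.9, 10.1, 8.4]
grip_width: 0.912
gripper_force: 6.1
t 10.38 tcp jig mm [-66.3 -42.5  98.6] tool axes in jig x [-1.    -0.008  0.004] z [-0.004  0.002 -1.   ] F jig [-10.11  -0.14   8.43] M [-0.26  2.05  0.08] w 0.912 q [ 0.1   0.64  0.1   1.95 -0.12  0.56  0.19]
scene arm 231 [0.0692 0.0948 0.0984] bar 217 [0.0347 0.0584] orange x [-0.0511 -0.0507  0.0957  0.0998] 109
```

The force rose to 10 N and the TCP stopped, so the tray is home. Next I'll hold briefly, back off the plate with the bar still down, then let the bar up smoothly.

```bash
python3 -m crank '[[0,0,0,0,78],[0,0,0,0,78],[3,0,0,0,78],[7,0,0,0,78],[12,0,0,0,78],[16,0,0,0,78],[16,0,0,0,78]]'; python3 g.py 2>/dev/null; python3 -m crank '[[0,0,-3,0,78],[0,0,-6,0,78],[0,0,-10,0,78],[0,0,-14,0,78],[0,0,-18,0,78],[0,0,-22,0,78],[0,0,-28,0,78],[0,0,-36,0,78]]'; python3 -m crank '[[0,0,-20,0,78],[0,0,-50,0,78],[0,0,-80,0,78],[20,0,-110,0,78],[60,0,-120,0,78],[100,0,-120,0,78],[140,0,-120,0,78],[140,0,-120,0,78]]'; python3 rel.py|head -1
python3 - <<'E'
from station import grab_frame
import cv2
a=grab_frame("scene")["image"][200:310,275:475,::-1]; b=grab_frame("top")["image"][140:235,285:465,::-1]
r=lambda i:cv2.resize(i,(500,290),interpolation=cv2.INTER_CUBIC)
cv2.imwrite("pics/c4.png",cv2.vconcat([r(a),r(b)]))
E
python3 g.py
```

```text
time_s: 11.07
tcp_pos: [0.5346, -0.1029, 0.0986]
ee_rot: [2.33, 2.102, 0.002]
force: [0.6, -0.8, 6.5]
grip_width: 0.919
gripper_force: 3.1
scene arm 234 [0.0697 0.0947 0.0996] bar 264 [0.0352 0.0624] orange x [-0.0504 -0.0496  0.0965  0.0991] 113
time_s: 11.83
tcp_pos: [0.5334, -0.1021, 0.1341]
ee_rot: [-2.332, -2.104, 0.0]
force: [-0.7, 0.2, -0.2]
grip_width: 0.915
gripper_force: 0.0
time_s: 12.5
tcp_pos: [0.548, 0.0472, 0.2545]
ee_rot: [-2.318, -2.115, -0.007]
force: [0.5, 0.6, -0.5]
grip_width: 0.914
gripper_force: 0.0
t 12.5 tcp jig mm [-229.2  -45.3  254.5] tool axes in jig x [-1.    -0.016  0.006] z [-0.006  0.    -1.   ] F jig [-0.62  0.43 -0.46] M [ 0.    0.09 -0.01] w 0.914 q [-0.22  0.44  0.13  1.78 -0.08  0.93 -0.14]
scene arm 120 [0.0561 0.0588 0.0611] bar 162 [0.0576 0.0606] orange x [-0.0551 -0.0531  0.0934  0.0991] 168
top arm 201 [0.0565 0.0606 0.0624] bar 2 [0.0598 0.0603] orange x [-0.0579 -0.0569  0.0987  0.0996] 263
```

View pics/c4.png

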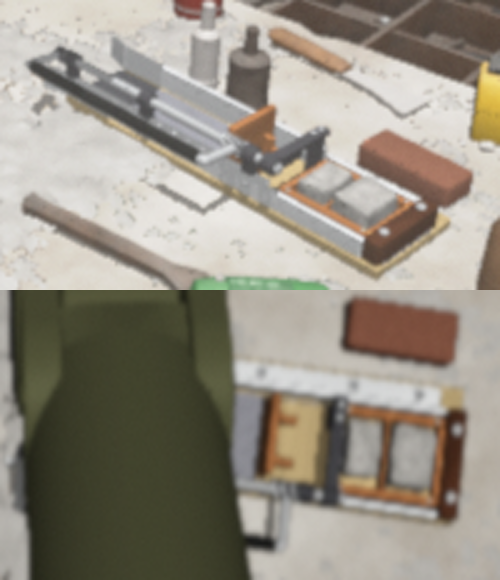

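The gate is shut behind the tray body (arm top 57 mm, bar top 60 mm). The tray is against the stop, both stones are in their pockets and the hand is clear. I'll let things settle and hand in.

```bash
python3 -m crank '[[0,0,0,0,78],[0,0,0,0,78],[0,0,0,0,78],[0,0,0,0,78],[0,0,0,0,78],[0,0,0,0,78]]' && python3 -c "
from station import close_job
print(close_job())"
```

```text
time_s: 13.2
tcp_pos: [0.5478, 0.0366, 0.2539]
ee_rot: [-2.333, -2.104, 0.0]
force: [0.8, -0.1, -0.8]
grip_width: 0.917
gripper_force: 0.0
the job is handed in; nothing more can be done
None
```

I handed the job in at about 13 s with the tray against the end stop, the gate shut behind it, both stones in their pockets and the fingers clear; no verdict came back from the hand-in.

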